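# Comb the bamboo sticks into the drying tray

## Robot

A 6-joint arm with a two-finger parallel gripper is mounted at the origin on the work surface. World frame = base frame: x ahead of the robot, y to its left, z up, the work surface at z = 0. Lengths are in mm, angles in degrees, forces in N, time in s.
With the tool pointing down it reaches from about 350 to 850 mm from the base axis. Payload 8.1 kg.
Tool frame: the origin (TCP) lies midway between the tips of the shut fingers; the grasp point (between the pads) lies 19 mm behind it; z points along the fingers, y is the line along which they close (so a half turn about z gives the same grasp; the last joint's range is limited). The gripper opens to 85 mm and grips with 20 to 120 N. Pads are 22 mm wide; open, the fingers measure 114 mm over their backs; the gripper's body (76 mm by 85 mm) begins 54 mm behind the grasp point. The pads swing forward as they close: fully open they stand 13 mm farther back than shut.
Start: joints at [60.882, 7.471, 85.268, -0, 87.261, -4.893], TCP at [246.169, 547.18, 231.292] pointing down, gripper open.
Joint ranges: [-169.43, 169.43], [-51.17, 129.36], [1.28, 143.12], [-76.62, 256.62], [0, 156.53], [-152.29, 152.29]. Speed limits (degrees/s): [136.94, 136.94, 159.86, 180, 180, 180].

## Interface

Orientations are given as [roll, pitch, yaw] about the fixed x, y, z axes, in that order (R = Rz(yaw) Ry(pitch) Rx(roll)).
In Python, from bench import r gives the robot as it stands. The module is installed in compiled form; this text tells all that it offers.
- The arm moves only by the tool jog_arm, never from a script. Its argument "rows" is a list of rows, each a list of 2 entries, a list of its own where there are three numbers: the shift along the tool's x, y, z in mm, then the turn, a rotation vector about the tool's x, y, z in rad. A call has 1 to 10 rows; each row is the pose to reach, as a shift and turn from the pose commanded when the call began, along the tool's axes at that moment; what a row does not reach only later rows make up. A row lasts 1/10 s, in which the tool goes at most 50 mm and 8.59 degrees, less where a joint would pass 70% of its speed; a pose out of reach is approached as far as the arm can. A call with a gripper value outside its range is refused whole. "grip" is the finger opening in mm, from 0 to 85.4, set as the call begins (left out, the last holds). The fingers move at their own pace and stop on an object; "force" is the grip in N (left out, the last holds). Time passes only in rows, so rows that repeat a pose let the fingers close. It gives the time, the measured TCP pose, the force, the opening and the grip force at its end, in the units of the state.
- r.sense(): the state, without advancing time (a new reading comes with each control period).
- r.snapshot(name): name is "side" or "top"; returns (picture, depth): 384x512x3 uint8, blue, green, red; 384x512 float32, mm along the optical axis (not along the pixel's ray), 0 where there is no reading.
- r.camera_params(name): a dict with "fx", "fy", "cx", "cy" (pixels), "pose" (4x4, takes a point from camera to world coordinates). Camera axes: x right, y down, z forward; pixel columns grow to the right and rows downward; lengths in mm; the calibration is good to about 2 mm. A picture is of the moment at which its call begins. camera_params takes no time and is no camera call.
- r.hand_in(): hands the job in; it is judged then, once.
The state is a dict: "time": time; "joint_pos": joint angles; "qd": joint speeds; "joint_efforts": joint torques, N m; "tool_pos": TCP position; "tcp_rot": TCP orientation; "ft_force": force on the tool from outside, world axes, zero at the start; "wrist_torque": the same for the moment, N m; "finger_gap": finger opening in mm; "grip_force": force on a finger pad.
Only numpy, scipy, OpenCV 4.12 (cv2) and the standard library are available. Lean on these libraries where they do the work, as an engineer would, in place of code of your own. Each camera call takes 0.05 s, during which the arm holds its last target. There are 200 camera calls.

## Task

Two washed bamboo sticks lie crooked on the flat part of the wooden drying tray. Take the wooden rake with the orange grip and comb them forward with it, never with the fingers, until each stick lies down in one of the tray's grooves; then stand the rake on its teeth on the table again and let go.

Things in the scene. Friction and masses are not known exactly. Their poses are not given: they have to be found in the camera images.
- tray: Fixed brown tray 238 (x) by 226 mm (y). Origin: centre of underside; x points across the grooves, away from robot. Flat landing, x -119 to 21 mm, 21 mm high, no near wall. Then 4 grooves along y, 18 mm wide, 13 deep, centres x = 30, 54, 78, 102 mm, rib tops level with landing. Teeth 1-4 mm above ribs push only sticks on top. Far wall x 111-119, 38 mm high; side walls' inner faces y = +-105, 30 high.
- rake_grip (a point): Middle of the orange upright grip of the loose wooden rake (250 g), which stands on its teeth. Point is 78 mm above tooth tips, z up. Grip 22 mm thick (x), 70 long (y), 44 to 102 mm above tips. Below: pale head 46 (x) by 160 mm (y), 32 to 44 mm above tips; two tooth rows along y, outer faces 22 mm either side of centre in x. Same turned half round. A blue brush of like shape is not needed.
- stick_a: Loose pale bamboo stick, the one nearer the robot of two: round rod 12 mm thick, 170 mm long, 15 g, rolls easily. Origin at its middle; x axis along its length. Starts on the tray's landing, up to 12 degrees off the grooves' line. Its middle lies 27 mm above the tray's underside on the landing, 14 mm in a groove, where its top is 1 mm below the ribs.
- stick_b: Loose pale bamboo stick, the one farther from the robot of two: round rod 12 mm thick, 170 mm long, 15 g, rolls easily. Origin at its middle; x axis along its length. Starts on the tray's landing, up to 12 degrees off the grooves' line. Its middle lies 27 mm above the tray's underside on the landing, 14 mm in a groove, where its top is 1 mm below the ribs.
Things that resemble listed ones, but are neither listed nor needed, are in the scene too. There is more than one size of the part that bears rake_grip; the job needs the smaller.

How it is judged (in metres and radians):
On the way:
1. the rake pushes a stick ((contact force between rake and stick_a above 0.01 N or contact force between rake and stick_b above 0.01 N)), for 0.02 s.
At the end, for the whole second after the job is handed in: Both sticks lie at rest down in the tray's grooves (middle of each less than 18 mm above the tray's underside, within 10 degrees of the grooves' line), and the rake stands upright (within 10 degrees) and still on its teeth on the table, released (z of stick_a in the frame of tray between 0.01 and 0.018 m and x of stick_a in the frame of tray between 0.021 and 0.111 m and angle between the x axis of each of stick_a, stick_b and the y axis of tray, either way round below 0.17 rad and linear speed of each of stick_a, stick_b, rake below 0.03 m/s and z of stick_b in the frame of tray between 0.01 and 0.018 m and x of stick_b in the frame of tray between 0.021 and 0.111 m and height (world z) of rake_grip between 0.07 and 0.085 m and angle between rake_grip's own z axis and vertical below 0.17 rad); the robot touches nothing.
It fails at once if the fingers or the arm touch a stick (contact force between any of the fingers, the arm and stick_a above 0.3 N or contact force between any of the fingers, the arm and stick_b above 0.3 N).
It also fails if it takes over 48 s, if anything falls off the work surface, if the arm or the gripper's body presses on something with over 40 N, if the wrist force passes 120 N, or if a joint passes its speed limit or range.

## Working session

There is one attempt and no reset: what is moved stays moved. The work goes in short steps, Python scripts to look and compute and a tool call to move; the robot and the scene stay as the last step left them, time stands still between calls to the robot, and variables do not carry over. Pictures are saved under pics/ and viewed, at most 10 in all, crops included, and the job is handed in when it is done.

Besides the shell and the picture viewer there is one more tool, called after "Call:" as name(argument=value, ...), one argument or row to a line, values as JSON. jog_arm: Moves the arm, as the interface text tells. Its arguments: {"type":"object","properties":{"rows":{"type":"array"},"grip":{"type":"number"},"force":{"type":"number"}},"required":["rows"]}

```bash
mkdir -p pics; cat > h.py <<'E'
import numpy as np, cv2
from bench import r
def snap(n):
    im,d=r.snapshot(n); return im,d,r.camera_params(n)
def pts(d,P):
    h,w=d.shape; v,u=np.mgrid[:h,:w]
    c=np.stack([(u-P["cx"])/P["fx"]*d,(v-P["cy"])/P["fy"]*d,d,np.ones_like(d)],-1)
    W=(c@np.array(P["pose"]).T)[...,:3]; W[d<=0]=np.nan
    return W
E
python3 - <<'E'
from h import *
for n in("side","top"):
    im,d,P=snap(n); cv2.imwrite(f"pics/{n}0.png",im); np.savez(f"{n}0.npz",im=im,d=d)
    print(n,P["fx"],P["cx"],np.round(P["pose"],3).tolist())
s=r.sense(); print(s["time"],s["tool_pos"],s["tcp_rot"],s["finger_gap"])
E
```

```text
side 387.0032251655308 259.40016490561936 [[0.823, -0.391, 0.413, 224.387], [-0.569, -0.562, 0.601, -328.312], [-0.003, -0.729, -0.685, 654.713], [0.0, 0.0, 0.0, 1.0]]
top 376.7625796722305 251.7352735010952 [[-0.016, -0.993, 0.118, 451.327], [-1.0, 0.015, -0.011, 173.271], [0.009, -0.119, -0.993, 852.247], [0.0, 0.0, 0.0, 1.0]]
0.1 [245.93417474 546.72574487 230.31201727] [-1.79902211e+02 -7.64146399e-03  1.55776022e+02] 85.62674642530702
```

View pics/side0.png

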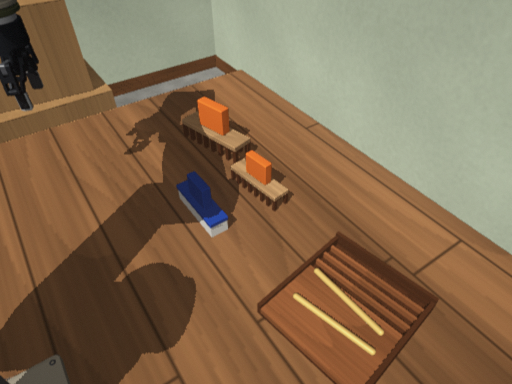

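View pics/top0.png

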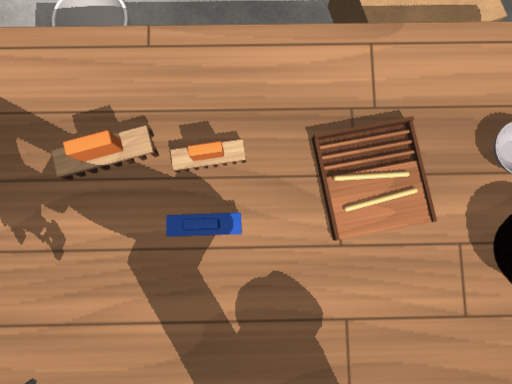

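Both views show two orange-gripped rakes. The smaller is at top (205,151) and side (258,167). The tray is at top (375,178), with its grooves on the far side, and two sticks lie on its landing at top (370,176) and (381,199).

```bash
cat > m.py <<'E'
from h import *
def ray(P,u,v):
    M=np.array(P["pose"]); k=M[:3,:3]@np.array([(u-P["cx"])/P["fx"],(v-P["cy"])/P["fy"],1]); return M[:3,3],k
def onz(P,u,v,z):
    o,k=ray(P,u,v); return o+k*(z-o[2])/k[2]
def tri(Pa,a,Pb,b):
    o1,k1=ray(Pa,*a);o2,k2=ray(Pb,*b)
    s=np.linalg.lstsq(np.c_[k1,-k2],o2-o1,rcond=None)[0]
    p,q=o1+s[0]*k1,o2+s[1]*k2; return (p+q)/2,np.linalg.norm(p-q)
def comps(m,n=40):
    k,l,s,c=cv2.connectedComponentsWithStats(m.astype(np.uint8)); return [(l==i,s[i],c[i]) for i in range(1,k) if s[i][4]>n]
def rectxy(xy):
    (c,sz,a)=cv2.minAreaRect(xy.astype(np.float32)); 
    if sz[0]<sz[1]: sz=sz[::-1]; a+=90
    return np.round(c,1),np.round(sz,1),round((a+90)%180-90,1)
def line(xy):
    c=xy.mean(0);u,s,v=np.linalg.svd(xy-c,full_matrices=False); t=(xy-c)@v[0]
    return c+v[0]*(t.min()+t.max())/2, np.ptp(t), np.degrees(np.arctan2(v[0][1],v[0][0]))%180
E
python3 - <<'E'
from m import *
for n in("top","side"):
    f=np.load(n+"0.npz"); im,d=f["im"],f["d"]; P=r.camera_params(n); W=pts(d,P)
    hsv=cv2.cvtColor(im,cv2.COLOR_BGR2HSV); H,S,V=cv2.split(hsv)
    print(n,"orange")
    for m,s,c in comps((H<14)&(S>190)&(V>170)):
        w=W[m]; w=w[np.isfinite(w[:,2])]; zt=np.percentile(w[:,2],90); t=w[w[:,2]>zt-6]
        print(s,np.round(c,1),"z",np.round(np.percentile(w[:,2],[5,50,95]),1),rectxy(t[:,:2]),len(t))
    print("sticks")
    for m,s,c in comps((H>20)&(H<33)&(S>60)&(V>150)):
        w=W[m]; w=w[np.isfinite(w[:,2])]
        print(s,np.round(c,1),"z",np.round(np.percentile(w[:,2],[5,50,95]),1),[np.round(x,1) for x in line(w[:,:2])])
    Z=W[...,2]
    x0=(W[...,1]<50)&(W[...,1]>-380)&(W[...,0]>330) if n=="top" else (W[...,1]<50)&(W[...,0]>330)
    print("tray",rectxy(W[x0&(Z>13)&(Z<60)][:,:2]))
    far=x0&(Z>34)&(Z<45); print("far wall",far.sum(),rectxy(W[far][:,:2]),[np.round(x,1) for x in line(W[far][:,:2])])
    tb=(Z>-10)&(Z<8)&(W[...,0]>300)&(W[...,0]<700);print("table z",np.nanmedian(Z[tb]))
E
```

```text
top orange
sticks
[335 173  74   7 226] [371.8 176.1] z [31.5 33.7 36.2] [array([ 569.5, -100.2]), np.float64(163.2), np.float64(92.6)]
[346 189  71  22 223] [380.9 199.9] z [31.2 33.7 36.2] [array([ 516.9, -118.6]), np.float64(162.1), np.float64(104.1)]
tray (array([ 547.6, -182.2]), array([459.6, 307.6]), 76.1)
far wall 739 (array([ 551.8, -184.8]), array([462.6, 297.2]), 74.9) [array([ 564. , -206.4]), np.float64(500.1), np.float64(59.5)]
table z 1.4838681805682654
side orange
[197  97  31  38 700] [210.8 113.8] z [ 66.7 110.7 133.5] (array([630.7, 481.4]), array([91.8, 30.3]), -76.2) 224
[246 150  25  34 508] [256.5 165.6] z [ 52.2  87.7 102. ] (array([621.7, 255.6]), array([69. , 22.9]), -82.6) 201
sticks
[314 269  69  66 366] [349.4 302.6] z [27.7 30.9 33. ] [array([ 569.1, -102.6]), np.float64(165.4), np.float64(92.6)]
[294 294  81  60 403] [334.7 324.7] z [28.  30.9 33.1] [array([ 516.4, -120.9]), np.float64(164.9), np.float64(104.1)]
tray (array([ 567.9, -107.8]), array([240.4, 227.1]), 9.6)
far wall 513 (array([ 600.6, -104.4]), array([225.5, 175.6]), -79.3) [array([677.8, -89.8]), np.float64(225.5), np.float64(99.7)]
table z -0.943298250701389
```

```bash
python3 - <<'E'
from m import *
f=np.load("top0.npz"); im,d=f["im"],f["d"]; P=r.camera_params("top"); W=pts(d,P); Z=W[...,2]
H,S,V=cv2.split(cv2.cvtColor(im,cv2.COLOR_BGR2HSV))
print(cv2.cvtColor(im,cv2.COLOR_BGR2HSV)[151,205])
for m,s,c in comps((H<14)&(S>185)&(V>150)|((H<12)&(S>200)&(V>120))):
    w=W[m]; w=w[np.isfinite(w[:,2])]; zt=np.percentile(w[:,2],90); t=w[w[:,2]>zt-6]
    if len(t)>30: print(s,np.round(c,1),"z",np.round(np.percentile(w[:,2],[5,50,95]),1),rectxy(t[:,:2]))
# head of small rake by height
hd=(Z>36)&(Z<54)&(abs(W[...,1]-255)<110)&(abs(W[...,0]-621)<60); print("head",rectxy(W[hd][:,:2]))
k=np.zeros(d.shape,bool);k[110:245,300:440]=1
print("tray",rectxy(W[k&(Z>15)&(Z<60)][:,:2]))
far=k&(Z>35)&(Z<50)&(W[...,0]>640);print("far",[np.round(x,1) for x in line(W[far][:,:2])])
m,s,c=[q for q in comps(k&(Z>15)&(Z<60))][0]
# two-view: grip top centres, sticks
for n,a,b in(("stickB",(371.8,176.1),(349.4,302.6)),("stickA",(380.9,199.9),(334.7,324.7))):
    print(n,[np.round(x,1) for x in tri(P,a,r.camera_params("side"),b)])
# height profile of landing + grooves in tray frame
c0,a=np.array([568,-108]),np.radians(9.7)
q=(W[...,:2]-c0)@np.array([[np.cos(a),-np.sin(a)],[np.sin(a),np.cos(a)]])
for x in range(-118,120,4):
    mm=(abs(q[...,0]-x)<3)&(abs(q[...,1])>88)&(abs(q[...,1])<98); print(x,np.round(np.nanmedian(Z[mm]),0),end="; ")
E
```

```text
[ 14 171 250]
[ 70 141  52  20 382] [ 96.3 151.6] z [ 75.8 105.2 130.9] (array([617. , 477.9]), array([84.3,  5.4]), -72.2)
[191 148  33  12 122] [207.1 155.3] z [ 65.2  83.  100. ] (array([611.2, 255.4]), array([64. ,  2.8]), -79.8)
head (array([621.1, 259.9]), array([160. ,  46.7]), -82.3)
tray (array([ 566.9, -106.2]), array([238.3, 227.6]), 9.7)
far [array([679.5, -86.3]), np.float64(225.4), np.float64(99.7)]
stickB [array([ 573.5, -106.7,   19.5]), np.float64(4.5)]
stickA [array([ 520.2, -123.9,   21. ]), np.float64(5.7)]
-118 22.0; -114 22.0; -110 22.0; -106 22.0; -102 22.0; -98 22.0; -94 22.0; -90 22.0; -86 22.0; -82 22.0; -78 22.0; -74 22.0; -70 22.0; -66 23.0; -62 23.0; -58 23.0; -54 23.0; -50 23.0; -46 23.0; -42 23.0; -38 23.0; -34 22.0; -30 22.0; -26 23.0; -22 22.0; -18 22.0; -14 22.0; -10 22.0; -6 22.0; -2 23.0; 2 23.0; 6 22.0; 10 22.0; 14 23.0; 18 23.0; 22 10.0; 26 9.0; 30 10.0; 34 10.0; 38 15.0; 42 22.0; 46 10.0; 50 9.0; 54 10.0; 58 10.0; 62 19.0; 66 22.0; 70 10.0; 74 10.0; 78 10.0; 82 10.0; 86 16.0; 90 22.0; 94 10.0; 98 10.0; 102 10.0; 106 10.0; 110 24.0; 114 39.0; 118 39.0;
```

Call:
jog_arm(
  rows=[
    [[-46, -11, 3], [0, 0, 0.1]],
    [[-92, -22, 6], [0, 0, 0.2]],
    [[-138, -33, 9], [0, 0, 0.3]],
    [[-184, -44, 12], [0, 0, 0.4]],
    [[-230, -55, 15], [0, 0, 0.5]],
    [[-276, -66, 18], [0, 0, 0.6]],
    [[-322, -77, 21], [0, 0, 0.7]],
    [[-368, -88, 24], [0, 0, 0.8]],
    [[-414, -99, 27], [0, 0, 0.9]],
    [[-461, -110, 30], [0, 0, 1.015]],
  ],
  grip=85,
)

```text
time: 1.1
tool_pos: [622.5, 256.3, 200.6]
tcp_rot: [-180.0, 0.0, 97.4]
ft_force: [0.2, 0.2, 0.2]
finger_gap: 84.7
grip_force: 0.0
```

```bash
cat > d.py <<'E'
import sys
from m import *
from scipy.spatial.transform import Rotation as R
def delta(x,y,z,yaw):
    s=r.sense(); A=R.from_euler("xyz",s["tcp_rot"],degrees=True); T=R.from_euler("xyz",[180,0,yaw],degrees=True)
    print("t",round(s["time"],2),"pos",np.round(s["tool_pos"],1),np.round(s["tcp_rot"],1),"gap",round(s["finger_gap"],1),"F",np.round(s["ft_force"],1),"g",np.round(s["grip_force"],1),"q6",round(s["joint_pos"][5],1))
    print("shift",np.round(A.inv().apply(np.array([x,y,z])-s["tool_pos"]),1),"turn",np.round((A.inv()*T).as_rotvec(),4))
if __name__=="__main__": delta(*map(float,sys.argv[1:]))
E
python3 d.py 621.4 257.5 200 97.6
```

```text
t 1.1 pos [622.5 256.3 200.6] [-180.     0.    97.4] gap 84.7 F [0.2 0.2 0.2] g 0.0 q6 10.6
shift [ 1.4 -0.9  0.6] turn [-0.0008  0.     -0.0038]
```

Call:
jog_arm(
  rows=[
    [[1, -1, 30], [0, 0, 0]],
    [[1, -1, 60], [0, 0, 0]],
    [[1, -1, 85], [0, 0, 0]],
    [[1, -1, 105], [0, 0, 0]],
    [[1, -1, 120], [0, 0, 0]],
    [[1, -1, 130], [0, 0, 0]],
    [[1, -1, 136], [0, 0, 0]],
    [[1, -1, 140], [0, 0, 0]],
    [[1, -1, 140], [0, 0, 0]],
    [[1, -1, 140], [0, 0, 0]],
  ],
)

```text
time: 2.1
tool_pos: [620.9, 258.8, 62.3]
tcp_rot: [179.9, -0.0, 97.6]
ft_force: [-0.0, -0.9, 0.6]
finger_gap: 84.8
grip_force: 0.0
```

```bash
python3 - <<'E'
from m import *
im,d,P=snap("side"); cv2.imwrite("pics/s1.png",cv2.resize(im[90:250,150:350],None,fx=3.5,fy=3.5))
E
python3 d.py 621.4 257.5 60 97.6
```

```text
t 2.15 pos [621.  258.8  62.4] [179.9  -0.   97.6] gap 85.0 F [-0.3  0.2  0.1] g 0.0 q6 10.6
shift [-1.4  0.3  2.4] turn [ 0.0015 -0.0003  0.0004]
```

View pics/s1.png

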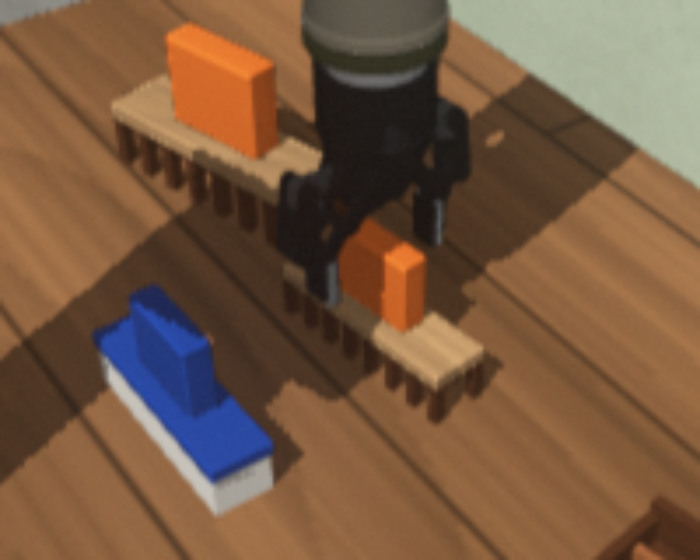

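The open fingers straddle the smaller rake's grip, at about (380,265) in the crop. I'll close.

Call:
jog_arm(
  rows=[
    [[0, 0, 0], [0, 0, 0]],
    [[0, 0, 0], [0, 0, 0]],
    [[0, 0, 0], [0, 0, 0]],
    [[0, 0, 0], [0, 0, 0]],
    [[0, 0, 0], [0, 0, 0]],
    [[0, 0, 0], [0, 0, 0]],
    [[0, 0, 0], [0, 0, 0]],
    [[0, 0, 0], [0, 0, 0]],
    [[0, 0, 0], [0, 0, 0]],
    [[0, 0, 0], [0, 0, 0]],
  ],
  grip=15,
  force=60,
)

```text
time: 3.15
tool_pos: [620.4, 258.6, 61.3]
tcp_rot: [180.0, 0.0, 97.6]
ft_force: [1.0, -0.5, -0.1]
finger_gap: 21.2
grip_force: 61.5
```

```bash
python3 d.py 621.4 257.5 180 97.6
```

```text
t 3.15 pos [620.4 258.6  61.3] [180.    0.   97.6] gap 21.2 F [ 1.  -0.5 -0.1] g 61.5 q6 10.6
shift [  -1.2    0.9 -118.7] turn [0.0001 0.     0.0003]
```

Call:
jog_arm(
  rows=[
    [[0, 0, -5], [0, 0, 0]],
    [[0, 0, -20], [0, 0, 0]],
    [[0, 0, -45], [0, 0, 0]],
    [[0, 0, -75], [0, 0, 0]],
    [[0, 0, -100], [0, 0, 0]],
    [[0, 0, -110], [0, 0, 0]],
    [[-10, -6, -110], [0, 0, 0]],
    [[-30, -16, -110], [0, 0, 0]],
    [[-60, -33, -110], [0, 0, -0.01]],
    [[-95, -53, -110], [0, 0, -0.02]],
  ],
)

```text
time: 4.15
tool_pos: [578.4, 156.2, 168.9]
tcp_rot: [-179.8, 0.0, 98.9]
ft_force: [0.7, -0.6, -1.9]
finger_gap: 21.3
grip_force: 61.2
```

Call:
jog_arm(
  rows=[
    [[-35, -20, 0], [0, 0, -0.01]],
    [[-70, -39, 0], [0, 0, -0.016]],
    [[-105, -58, 0], [0, 0, -0.016]],
    [[-140, -77, 0], [0, 0, -0.016]],
    [[-175, -97, 0], [0, 0, -0.016]],
    [[-210, -116, 0], [0, 0, -0.016]],
    [[-240, -132, 0], [0, 0, -0.016]],
    [[-257, -140, 0], [0, 0, -0.016]],
    [[-264, -145, 0], [0, 0, -0.016]],
    [[-264, -145, 0], [0, 0, -0.016]],
  ],
)

```text
time: 5.15
tool_pos: [475.9, -126.2, 170.0]
tcp_rot: [-179.9, -0.1, 99.6]
ft_force: [-0.6, -0.1, -3.1]
finger_gap: 21.3
grip_force: 61.1
```

```bash
python3 d.py 470.9 -123.5 86 99.7; python3 - <<'E'
from m import *
im,d,P=snap("side"); cv2.imwrite("pics/s2.png",im); np.savez("side2.npz",im=im,d=d)
im,d,P=snap("top"); np.savez("top2.npz",im=im,d=d)
E
```

```text
t 5.15 pos [ 475.9 -126.2  170. ] [-1.799e+02 -1.000e-01  9.960e+01] gap 21.3 F [-0.6 -0.1 -3.1] g 61.1 q6 -30.4
shift [ 3.4 -4.3 84. ] turn [-0.0019 -0.001  -0.0022]
```

View pics/s2.png

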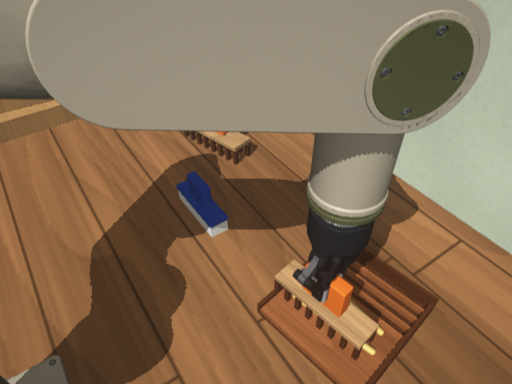

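Call:
jog_arm(
  rows=[
    [[3, -4, 10], [0, 0, 0]],
    [[3, -4, 30], [0, 0, 0]],
    [[3, -4, 50], [0, 0, 0]],
    [[3, -4, 65], [0, 0, 0]],
    [[3, -4, 74], [0, 0, 0]],
    [[3, -4, 78], [0, 0, 0]],
    [[3, -4, 80], [0, 0, 0]],
    [[3, -4, 80], [0, 0, 0]],
    [[3, -4, 80], [0, 0, 0]],
  ],
)

```text
time: 6.15
tool_pos: [473.5, -123.5, 92.1]
tcp_rot: [179.9, 0.0, 99.7]
ft_force: [0.3, 0.0, -2.0]
finger_gap: 21.4
grip_force: 61.0
```

```bash
python3 d.py 470.9 -123.5 85.5 99.7; python3 - <<'E'
from m import *
im,d,P=snap("side"); cv2.imwrite("pics/s3.png",cv2.resize(im[220:384,230:450],None,fx=3,fy=3))
E
```

```text
t 6.15 pos [ 473.5 -123.5   92.1] [179.9   0.   99.7] gap 21.4 F [ 0.3  0.  -2. ] g 61.0 q6 -30.3
shift [ 0.4 -2.5  6.6] turn [ 0.0012  0.0007 -0.0002]
```

View pics/s3.png

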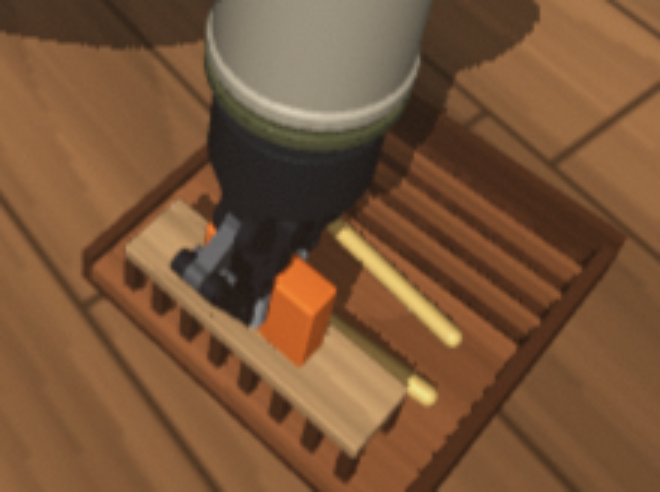

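The rake hovers behind stick A, parallel to the tray. I'll lower it to working height.

Call:
jog_arm(
  rows=[
    [[0, -2, 2], [0, 0, 0]],
    [[0, -2, 4], [0, 0, 0]],
    [[0, -2, 6], [0, 0, 0]],
    [[0, -2, 6], [0, 0, 0]],
    [[0, -2, 6], [0, 0, 0]],
  ],
)

```text
time: 6.7
tool_pos: [470.8, -123.7, 85.2]
tcp_rot: [-180.0, -0.0, 99.7]
ft_force: [0.6, -0.2, -1.9]
finger_gap: 21.9
grip_force: 61.0
```

```bash
python3 d.py 470.9 -123.5 85.5 99.7
```

```text
t 6.7 pos [ 470.8 -123.7   85.2] [-180.    -0.    99.7] gap 21.9 F [ 0.6 -0.2 -1.9] g 61.0 q6 -30.4
shift [ 0.2  0.1 -0.3] turn [-0.0002 -0.0001 -0.0003]
```

Call:
jog_arm(
  rows=[
    [[0, 2, 0], [0, 0, 0]],
    [[0, 5, 0], [0, 0, 0]],
    [[0, 8, 0], [0, 0, 0]],
    [[0, 11, 0], [0, 0, 0]],
    [[0, 14, 0], [0, 0, 0]],
    [[0, 17, 0], [0, 0, 0]],
    [[0, 20, 0], [0, 0, 0]],
    [[0, 23, 0], [0, 0, 0]],
    [[0, 26, 0], [0, 0, 0]],
    [[0, 29, 0], [0, 0, 0]],
  ],
)

```text
time: 7.7
tool_pos: [499.7, -118.8, 85.3]
tcp_rot: [-180.0, -0.0, 99.7]
ft_force: [1.2, -0.2, -2.1]
finger_gap: 21.5
grip_force: 61.1
```

Call:
jog_arm(
  rows=[
    [[0, 3, 0], [0, 0, 0]],
    [[0, 6, 0], [0, 0, 0]],
    [[0, 9, 0], [0, 0, 0]],
    [[0, 12, 0], [0, 0, 0]],
    [[0, 15, 0], [0, 0, 0]],
    [[0, 18, 0], [0, 0, 0]],
    [[0, 21, 0], [0, 0, 0]],
    [[0, 24, 0], [0, 0, 0]],
    [[0, 27, 0], [0, 0, 0]],
    [[0, 30, 0], [0, 0, 0]],
  ],
)

```text
time: 8.7
tool_pos: [529.3, -113.7, 85.3]
tcp_rot: [-180.0, -0.0, 99.7]
ft_force: [-0.2, 0.2, -1.1]
finger_gap: 21.4
grip_force: 61.0
```

```bash
python3 d.py 470.9 -123.5 85.5 99.7; python3 - <<'E'
from m import *
im,d,P=snap("side"); cv2.imwrite("pics/s4.png",cv2.resize(im[220:384,230:450],None,fx=3,fy=3))
E
```

```text
t 8.7 pos [ 529.3 -113.7   85.3] [-180.    -0.    99.7] gap 21.4 F [-0.2  0.2 -1.1] g 61.0 q6 -27.2
shift [  0.2 -59.2  -0.2] turn [-0.0001 -0.     -0.0003]
```

View pics/s4.png

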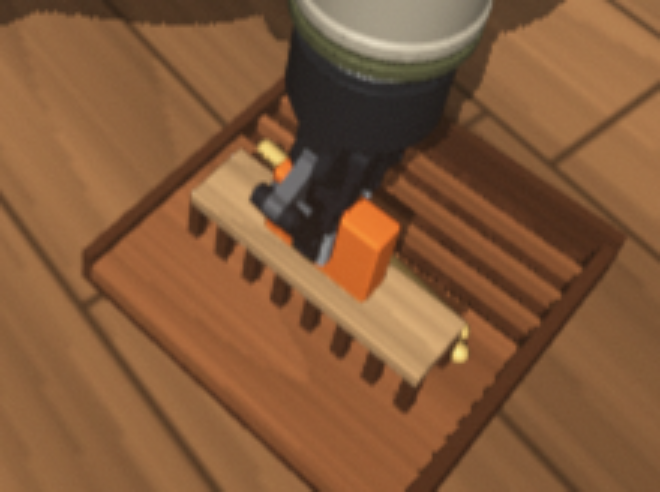

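Both sticks are ahead of the teeth, with their ends at (270,150) and (460,345) in the crop. I'll go on.

Call:
jog_arm(
  rows=[
    [[0, 3, 0], [0, 0, 0]],
    [[0, 6, 0], [0, 0, 0]],
    [[0, 9, 0], [0, 0, 0]],
    [[0, 12, 0], [0, 0, 0]],
    [[0, 15, 0], [0, 0, 0]],
    [[0, 18, 0], [0, 0, 0]],
    [[0, 21, 0], [0, 0, 0]],
    [[0, 24, 0], [0, 0, 0]],
    [[0, 27, 0], [0, 0, 0]],
    [[0, 30, 0], [0, 0, 0]],
  ],
)

```text
time: 9.75
tool_pos: [558.9, -108.7, 85.3]
tcp_rot: [-180.0, 0.0, 99.7]
ft_force: [0.3, -0.8, -2.5]
finger_gap: 21.3
grip_force: 61.1
```

```bash
python3 d.py 470.9 -123.5 85.5 99.7; python3 - <<'E'
from m import *
im,d,P=snap("side"); cv2.imwrite("pics/s5.png",cv2.resize(im[220:384,230:450],None,fx=3,fy=3))
E
```

```text
t 9.75 pos [ 558.9 -108.7   85.3] [-180.     0.    99.7] gap 21.3 F [ 0.3 -0.8 -2.5] g 61.1 q6 -25.8
shift [  0.2 -89.2  -0.2] turn [-0.      0.     -0.0003]
```

View pics/s5.png

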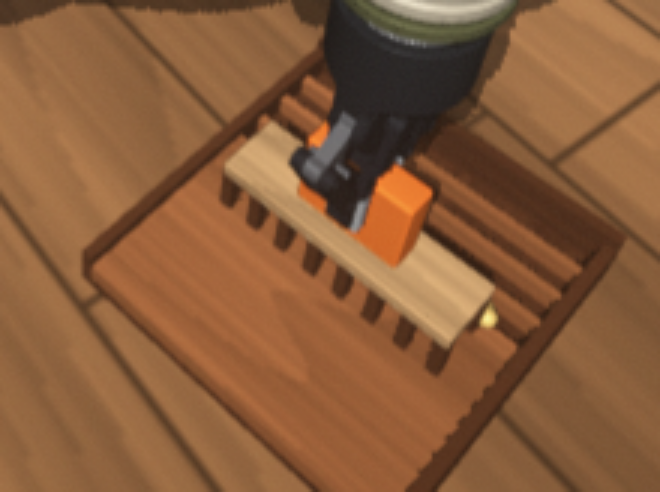

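Call:
jog_arm(
  rows=[
    [[0, 3, 0], [0, 0, 0]],
    [[0, 6, 0], [0, 0, 0]],
    [[0, 9, 0], [0, 0, 0]],
    [[0, 12, 0], [0, 0, 0]],
    [[0, 15, 0], [0, 0, 0]],
    [[0, 18, 0], [0, 0, 0]],
    [[0, 21, 0], [0, 0, 0]],
    [[0, 24, 0], [0, 0, 0]],
    [[0, 27, 0], [0, 0, 0]],
    [[0, 30, 0], [0, 0, 0]],
  ],
)

```text
time: 10.8
tool_pos: [589.0, -103.5, 85.5]
tcp_rot: [179.9, 0.0, 99.7]
ft_force: [0.0, -0.3, -2.0]
finger_gap: 21.3
grip_force: 61.2
```

Call:
jog_arm(
  rows=[
    [[0, 3, 0], [0, 0, 0]],
    [[0, 6, 0], [0, 0, 0]],
    [[0, 9, 0], [0, 0, 0]],
    [[0, 12, 0], [0, 0, 0]],
    [[0, 15, 0], [0, 0, 0]],
    [[0, 18, 0], [0, 0, 0]],
    [[0, 21, 0], [0, 0, 0]],
    [[0, 24, 0], [0, 0, 0]],
    [[0, 27, 0], [0, 0, 0]],
    [[0, 30, 0], [0, 0, 0]],
  ],
)

```text
time: 11.8
tool_pos: [618.0, -98.6, 85.3]
tcp_rot: [-180.0, 0.0, 99.7]
ft_force: [-1.2, -0.2, -1.5]
finger_gap: 20.9
grip_force: 61.2
```

```bash
python3 d.py 567.5 -107 85.5 99.7; python3 - <<'E'
from m import *
im,d,P=snap("side"); im2,_,_=snap("top")
cv2.imwrite("pics/s6.png",np.hstack([cv2.resize(im[230:370,250:450],None,fx=2,fy=2),cv2.resize(im2[110:250,300:440],None,fx=2,fy=2)]))
E
```

```text
t 11.8 pos [618.  -98.6  85.3] [-180.     0.    99.7] gap 20.9 F [-1.2 -0.2 -1.5] g 61.2 q6 -23.4
shift [  0.2 -51.2  -0.2] turn [-0.      0.     -0.0003]
```

View pics/s6.png

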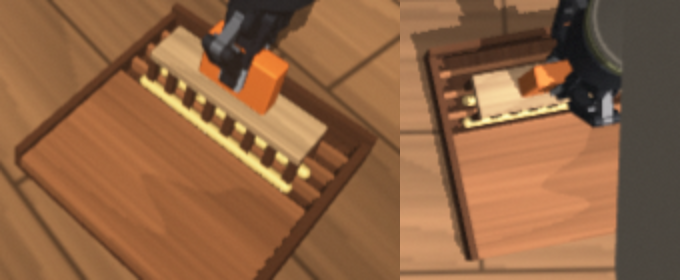

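One stick lies in groove 1, with another one groove farther along. I'll lift off and carry the rake back.

Call:
jog_arm(
  rows=[
    [[0, 0, -3], [0, 0, 0]],
    [[0, 0, -15], [0, 0, 0]],
    [[0, 0, -35], [0, 0, 0]],
    [[0, 0, -60], [0, 0, 0]],
    [[0, 0, -78], [0, 0, 0]],
    [[0, 0, -85], [0, 0, 0]],
    [[10, 2, -85], [0, 0, 0]],
    [[30, 6, -85], [0, 0, 0]],
    [[60, 11, -85], [0, 0, 0]],
    [[95, 17, -85], [0, 0, 0]],
  ],
)

```text
time: 12.9
tool_pos: [617.5, -1.2, 168.7]
tcp_rot: [-179.9, -0.0, 99.6]
ft_force: [0.5, 0.1, -2.2]
finger_gap: 21.0
grip_force: 61.2
```

Call:
jog_arm(
  rows=[
    [[35, 6, 0], [0, 0, 0]],
    [[70, 13, 0], [0, 0, 0]],
    [[105, 19, 0], [0, 0, 0]],
    [[140, 25, 0], [0, 0, 0]],
    [[170, 31, 0], [0, 0, 0]],
    [[200, 36, 0], [0, 0, 0]],
    [[220, 40, 0], [0, 0, 0]],
    [[230, 42, 0], [0, 0, 0]],
    [[233, 42, 0], [0, 0, 0]],
    [[233, 42, 0], [0, 0, 0]],
  ],
)

```text
time: 13.9
tool_pos: [620.3, 234.4, 169.5]
tcp_rot: [-179.9, 0.0, 99.7]
ft_force: [0.7, 0.3, -1.5]
finger_gap: 21.3
grip_force: 61.2
```

```bash
python3 d.py 621 235 61.3 99.7; python3 - <<'E'
from m import *
c0,a=np.array([567.5,-107]),np.radians(9.7); Q=np.array([[np.cos(a),-np.sin(a)],[np.sin(a),np.cos(a)]])
I=[]
for n in("side","top"):
    im,d,P=snap(n); W=pts(d,P); H,S,V=cv2.split(cv2.cvtColor(im,cv2.COLOR_BGR2HSV)); I.append(im)
    for m,s,c in comps((H>20)&(H<33)&(S>60)&(V>110),20):
        w=W[m]; w=w[np.isfinite(w[:,2])]; q=(w[:,:2]-c0)@Q
        print(n,s,"ztop",np.round(np.percentile(w[:,2],[5,50,95]),1),[np.round(x,1) for x in line(q)])
cv2.imwrite("pics/s7.png",np.hstack([cv2.resize(I[0][90:370,230:450],None,fx=2,fy=2),cv2.resize(I[1][110:250,300:440],None,fx=2,fy=4)]))
E
```

```text
t 13.9 pos [620.3 234.4 169.5] [-179.9    0.    99.7] gap 21.3 F [ 0.7  0.3 -1.5] g 61.2 q6 6.6
shift [  0.5   1.  108.2] turn [-0.0013  0.0004 -0.0001]
side [330 263  74  55 365] ztop [15.2 17.8 20.1] [array([54.3, -3.9]), np.float64(163.7), np.float64(90.0)]
side [320 268  75  57 366] ztop [14.7 17.8 20. ] [array([30.3,  1.1]), np.float64(165.6), np.float64(89.9)]
top [333 147  71  15 173] ztop [18.6 21.1 23.4] [array([54.9, -1.8]), np.float64(163.2), np.float64(90.0)]
top [333 158  71  15 167] ztop [18.2 21.1 23.5] [array([31.1,  3.7]), np.float64(161.1), np.float64(90.0)]
```

View pics/s7.png

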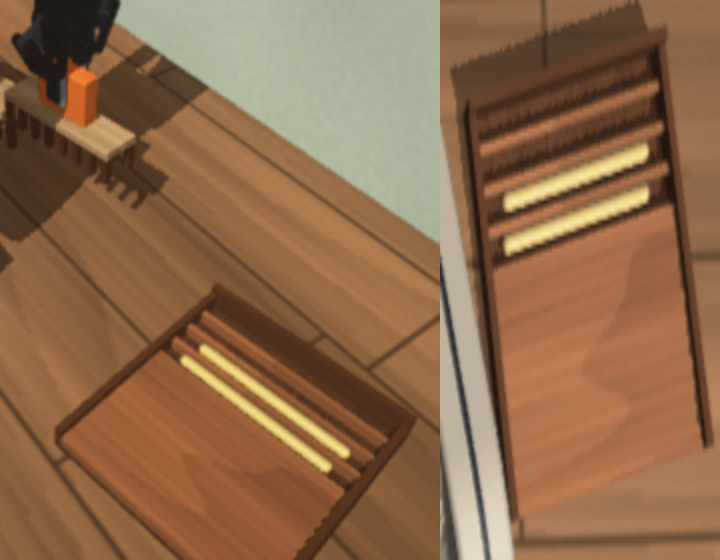

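Both sticks lie in grooves 1 and 2, at tray x = 30 and 54 mm and parallel to the grooves, with their tops about 13 mm lower than before. Now I'll set the rake down.

Call:
jog_arm(
  rows=[
    [[0, 0, 10], [0, 0, 0]],
    [[0, 0, 30], [0, 0, 0]],
    [[0, 0, 55], [0, 0, 0]],
    [[0, 0, 77], [0, 0, 0]],
    [[0, 0, 92], [0, 0, 0]],
    [[0, 0, 100], [0, 0, 0]],
    [[0, 0, 103], [0, 0, 0]],
    [[0, 0, 105], [0, 0, 0]],
    [[0, 0, 106], [0, 0, 0]],
    [[0, 0, 106], [0, 0, 0]],
  ],
)

```text
time: 15.0
tool_pos: [621.4, 234.8, 65.3]
tcp_rot: [179.9, -0.0, 99.7]
ft_force: [0.6, -0.4, -2.6]
finger_gap: 21.1
grip_force: 61.2
```

```bash
python3 d.py 621 235 61.3 99.7
```

```text
t 15.0 pos [621.4 234.8  65.3] [179.9  -0.   99.7] gap 21.1 F [ 0.6 -0.4 -2.6] g 61.2 q6 6.6
shift [ 0.2 -0.4  4. ] turn [ 0.0016 -0.0002 -0.0003]
```

Call:
jog_arm(
  rows=[
    [[0, 0, 1], [0, 0, 0]],
    [[0, 0, 2], [0, 0, 0]],
    [[0, 0, 2.5], [0, 0, 0]],
    [[0, 0, 3], [0, 0, 0]],
    [[0, 0, 3], [0, 0, 0]],
    [[0, 0, 3], [0, 0, 0]],
  ],
)

```text
time: 15.6
tool_pos: [620.8, 234.7, 61.3]
tcp_rot: [180.0, -0.0, 99.7]
ft_force: [0.3, 0.4, -2.0]
finger_gap: 21.5
grip_force: 61.2
```

```bash
python3 d.py 621 235 61.3 99.7
```

```text
t 15.6 pos [620.8 234.7  61.3] [180.   -0.   99.7] gap 21.5 F [ 0.3  0.4 -2. ] g 61.2 q6 6.6
shift [0.3 0.3 0. ] turn [ 0.     -0.0001 -0.0003]
```

Call:
jog_arm(
  rows=[
    [[0, 0, 0.3], [0, 0, 0]],
    [[0, 0, 0.6], [0, 0, 0]],
    [[0, 0, 0.6], [0, 0, 0]],
    [[0, 0, 0.6], [0, 0, 0]],
  ],
)

```text
time: 16.0
tool_pos: [620.9, 234.7, 61.2]
tcp_rot: [180.0, -0.0, 99.7]
ft_force: [-1.8, 0.3, 4.3]
finger_gap: 21.2
grip_force: 62.2
```

```bash
python3 d.py 621 235 61.3 99.7
```

```text
t 16.0 pos [620.9 234.7  61.2] [180.   -0.   99.7] gap 21.2 F [-1.8  0.3  4.3] g 62.2 q6 6.6
shift [ 0.3  0.2 -0.1] turn [ 0.0003 -0.0001 -0.0003]
```

The teeth are touching the table: the upward force has risen to 4 N. I'll release.

Call:
jog_arm(
  rows=[
    [[0, 0, 0], [0, 0, 0]],
    [[0, 0, 0], [0, 0, 0]],
    [[0, 0, 0], [0, 0, 0]],
    [[0, 0, 0], [0, 0, 0]],
    [[0, 0, 0], [0, 0, 0]],
    [[0, 0, 0], [0, 0, 0]],
    [[0, 0, 0], [0, 0, 0]],
    [[0, 0, 0], [0, 0, 0]],
    [[0, 0, 0], [0, 0, 0]],
    [[0, 0, 0], [0, 0, 0]],
  ],
  grip=70,
)

```text
time: 17.0
tool_pos: [620.7, 234.6, 60.7]
tcp_rot: [-180.0, 0.0, 99.7]
ft_force: [-0.2, -0.5, 0.2]
finger_gap: 69.9
grip_force: 0.0
```

Call:
jog_arm(
  rows=[
    [[0, 0, -5], [0, 0, 0]],
    [[0, 0, -15], [0, 0, 0]],
    [[0, 0, -30], [0, 0, 0]],
    [[0, 0, -50], [0, 0, 0]],
    [[0, 0, -75], [0, 0, 0]],
    [[0, 0, -100], [0, 0, 0]],
    [[0, 0, -120], [0, 0, 0]],
    [[0, 0, -130], [0, 0, 0]],
    [[0, 0, -130], [0, 0, 0]],
    [[0, 0, -130], [0, 0, 0]],
  ],
)

```text
time: 18.0
tool_pos: [620.6, 234.6, 190.3]
tcp_rot: [-180.0, 0.0, 99.7]
ft_force: [-0.4, 0.2, -1.1]
finger_gap: 70.4
grip_force: 0.0
```

```bash
python3 d.py 621 235 200 99.7; python3 - <<'E'
from m import *
c0,a=np.array([567.5,-107]),np.radians(9.7); Q=np.array([[np.cos(a),-np.sin(a)],[np.sin(a),np.cos(a)]])
im,d,P=snap("side"); W=pts(d,P); H,S,V=cv2.split(cv2.cvtColor(im,cv2.COLOR_BGR2HSV))
for m,s,c in comps((H>20)&(H<33)&(S>60)&(V>110),20):
    w=W[m]; q=(w[:,:2]-c0)@Q; print(s,np.round(np.nanpercentile(w[:,2],[5,50,95]),1),[np.round(x,1) for x in line(q)])
for m,s,c in comps((H<14)&(S>190)&(V>170)):
    w=W[m]; t=w[w[:,2]>np.nanpercentile(w[:,2],90)-6]; print("orange",s,np.round(np.nanpercentile(w[:,2],[5,95]),1),rectxy(t[:,:2]))
cv2.imwrite("pics/s8.png",im)
E
```

```text
t 18.0 pos [620.6 234.6 190.3] [-180.     0.    99.7] gap 70.4 F [-0.4  0.2 -1.1] g 0.0 q6 6.6
shift [ 0.3  0.5 -9.7] turn [-0.0003  0.     -0.0003]Traceback (most recent call last):
  File "<stdin>", line 5, in <module>
  File "m.py", line 17, in line
    c=xy.mean(0);u,s,v=np.linalg.svd(xy-c,full_matrices=False); t=(xy-c)@v[0]
                       ~~~~~~~~~~~~~^^^^^^^^^^^^^^^^^^^^^^^^^^
    u, s, vh = gufunc(a, signature=signature)
               ~~~~~~^^^^^^^^^^^^^^^^^^^^^^^^
    raise LinAlgError("SVD did not converge")
numpy.linalg.LinAlgError: SVD did not converge
```

```bash
python3 - <<'E'
from m import *
c0,a=np.array([567.5,-107]),np.radians(9.7); Q=np.array([[np.cos(a),-np.sin(a)],[np.sin(a),np.cos(a)]])
im,d,P=snap("side"); cv2.imwrite("pics/s8.png",im); W=pts(d,P); H,S,V=cv2.split(cv2.cvtColor(im,cv2.COLOR_BGR2HSV))
for nm,mk in(("stick",(H>20)&(H<33)&(S>60)&(V>110)),("orange",(H<14)&(S>190)&(V>170))):
  for m,s,c in comps(mk):
    w=W[m]; w=w[np.isfinite(w[:,2])]
    if nm=="stick": print(s,np.round(np.percentile(w[:,2],[5,50,95]),1),[np.round(x,1) for x in line((w[:,:2]-c0)@Q)])
    else: print(nm,s,np.round(np.percentile(w[:,2],[5,95]),1),rectxy(w[w[:,2]>np.percentile(w[:,2],90)-6][:,:2]))
E
```

```text
[330 263  74  55 360] [14.8 17.8 20.1] [array([54.2, -3.1]), np.float64(165.4), np.float64(89.9)]
[320 268  75  58 364] [15.  17.9 20. ] [array([30.3,  1.3]), np.float64(166.1), np.float64(90.0)]
orange [197  97  31  38 693] [ 67.3 133.4] (array([629.8, 481.1]), array([90.3, 31.8]), -73.2)
orange [258 161  19  29 342] [ 51.8 101.9] (array([622.3, 220.3]), array([43.6, 22.1]), -81.9)
```

View pics/s8.png

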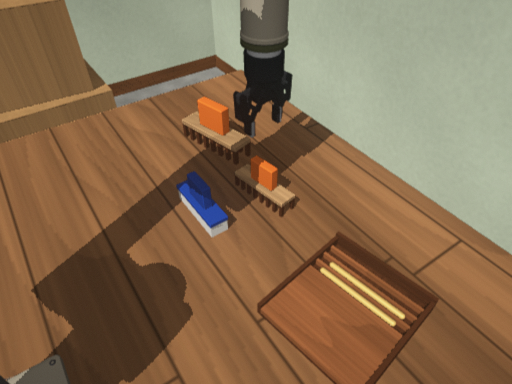

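The rake stands free and upright at (265,185), its grip top at 102 mm as at the start. The gripper is clear of it, and both sticks lie in their grooves near (363,293).

```bash
python3 -c "
from bench import r
print(r.hand_in())"
```

```text
the job is handed in; nothing more can be done
None
```

The job is handed in: both sticks lie in grooves 1 and 2 of the tray, and the small rake stands released on its teeth on the table; the hand-in gave no verdict, so I can't confirm the judging.

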